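# Snap the grinding-wheel case lid shut

## Task

The lid is on the grinding-wheel case, but the rim sections along its four sides are still sprung up. With your fingertips press down the section on each side, one after another, until every one snaps shut and stays flush. Only press: do not lift, tip or shove the case, and leave the wheels and the spindle beside it alone.

Things in the scene. Friction and masses are not known exactly. Their poses are not given: they have to be found in the camera images.
- case: loose closed black plastic case with a cream snap-fit lid on it, 156 mm (its x) by 206 mm (its y) over the lid, 66 mm high, 0.7 to 1 kg. Origin: centre of its underside, z up; turned up to 35 degrees. The lid's middle panel (88 by 138 mm) and its four 31 mm corner squares lie flat and never move; between the corners each side has one springy rim section
- near (a joint): rim section on the long side that faces the robot (case -x): a strip 133 mm long, 34 mm wide, 4 mm thick, hinged on the middle panel, free edge with a 15 mm skirt. Value: rad; 0 = shut, flush with the panel; starts up at 0.3 to 0.42. Pressed near the free edge it resists with 10 to 13 N; below about 0.05 (press point 1 mm above flush) it snaps shut and stays; let go at 0.05 to 0.12 it may stay half down, above that it springs up
- near_press (a point): point on top of that section, midway along it, 24 mm out from its hinge line and 10 mm in from its free edge, where a fingertip should press; moves with the section: 66 mm above the table when shut, about 73 to 76 mm when sprung up
- far (a joint): rim section on the long side away from the robot (case +x): a strip 133 mm long, 34 mm wide, 4 mm thick, hinged on the middle panel, free edge with a 15 mm skirt. Value: rad; 0 = shut, flush with the panel; starts up at 0.3 to 0.42. Pressed near the free edge it resists with 10 to 13 N; below about 0.05 (press point 1 mm above flush) it snaps shut and stays; let go at 0.05 to 0.12 it may stay half down, above that it springs up
- far_press (a point): point on top of that section, midway along it, 24 mm out from its hinge line and 10 mm in from its free edge, where a fingertip should press; moves with the section: 66 mm above the table when shut, about 73 to 76 mm when sprung up
- left (a joint): rim section on the short side to the robot's left (case +y): a strip 83 mm long, 34 mm wide, 4 mm thick, hinged on the middle panel, free edge with a 15 mm skirt. Value: rad; 0 = shut, flush with the panel; starts up at 0.3 to 0.42. Pressed near the free edge it resists with 10 to 13 N; below about 0.05 (press point 1 mm above flush) it snaps shut and stays; let go at 0.05 to 0.12 it may stay half down, above that it springs up
- left_press (a point): point on top of that section, midway along it, 24 mm out from its hinge line and 10 mm in from its free edge, where a fingertip should press; moves with the section: 66 mm above the table when shut, about 73 to 76 mm when sprung up
- right (a joint): rim section on the short side to the robot's right (case -y): a strip 83 mm long, 34 mm wide, 4 mm thick, hinged on the middle panel, free edge with a 15 mm skirt. Value: rad; 0 = shut, flush with the panel; starts up at 0.3 to 0.42. Pressed near the free edge it resists with 10 to 13 N; below about 0.05 (press point 1 mm above flush) it snaps shut and stays; let go at 0.05 to 0.12 it may stay half down, above that it springs up
- right_press (a point): point on top of that section, midway along it, 24 mm out from its hinge line and 10 mm in from its free edge, where a fingertip should press; moves with the section: 66 mm above the table when shut, about 73 to 76 mm when sprung up
- cup_wheel: bystander: loose copper-coloured cup grinding wheel, 80 mm across, 46 mm high with a narrow hub on top, stands near the case; origin at the centre of its underside
- flat_wheel: bystander: loose reddish flat grinding wheel lying flat, 88 mm across, 22 mm high, 28 mm bore, near the case; origin at the centre of its underside
- spindle: bystander: loose steel spindle standing upright on a flange 54 mm across, 60 mm high, near the case; origin at the centre of its underside
Mind the look-alikes: they are no part of the job. What is meant by the case is not brown or turquoise, and is the larger of those in its own colour.

How it is judged:
By the outcome, as a careful person would: the job done as asked, in the order asked, and still so for the second after the job is handed in, with the robot touching nothing.
It also fails if it takes over 45 s, if anything falls off the work surface, if the arm or the gripper's body presses on something with over 40 N, if the wrist force passes 120 N, or if a joint passes its speed limit or range.

## Robot

A 7-joint arm with a two-finger parallel gripper is mounted at the origin on the work surface. World frame = base frame: x ahead of the robot, y to its left, z up, the work surface at z = 0. Lengths are in mm, angles in rad, forces in N, time in s.
With the tool pointing down it reaches from about 350 to 900 mm from the base axis. Payload 19.9 kg.
Tool frame: the origin (TCP) lies midway between the tips of the shut fingers; the grasp point (between the pads) lies 19 mm behind it (ctrl.grasp_offset is the distance from the TCP to the grasp point, in mm); z points along the fingers, y is the line along which they close (so a half turn about z gives the same grasp; the last joint's range is limited). The gripper opens to 85 mm and grips with 20 to 120 N. Pads are 22 mm wide; open, the fingers measure 114 mm over their backs; the gripper's body (76 mm by 85 mm) begins 54 mm behind the grasp point. The pads swing forward as they close: fully open they stand 13 mm farther back than shut.
Start: joints at [-1.381, 0.417, -0.01, 1.614, 0.005, 1.111, -0.053], TCP at [143.572, 608.264, 197.96] pointing down, gripper open.
Joint ranges: [-2.81, 2.81], [-0.39, 2.02], [-1.27, 1.25], [0.06, 2.57], [-1.19, 4.33], [0.19, 2], [-2.82, 2.82]. Speed limits (rad/s): [1.89, 1.89, 2.39, 2.39, 3.01, 3.01, 3.01].

## Interface

Orientations are given as a rotation vector (axis times angle).
In Python, from workcell import ctrl gives the robot as it stands.
- The arm moves only by the shell command python3 -m pendant 'ROWS' [FORCE]. ROWS is JSON, a list of rows, each an object of numbers: "gripper": the finger opening in cm, from 0 to 8.54; "dx", "dy", "dz": the shift along the tool's x, y, z in cm; "roll": the turn about the tool's z in degrees. A call has 1 to 20 rows; each row shifts and turns the commanded pose from where the row before left it, along the tool's axes as they then stand; what a row does not reach is not made up. A row lasts 1/10 s, in which the tool goes at most 50 mm and 8.59 degrees, less where a joint would pass 70% of its speed; a pose out of reach is approached as far as the arm can. A call is refused whole if a number of a shift passes 5 or a number of a turn 8.59, either way. A call with a gripper value outside its range is refused whole. The fingers move at their own pace and stop on an object; FORCE is the grip in N (left out, the last holds). Time passes only in rows, so rows that do not move let the fingers close. It gives the time, the measured TCP pose, the force, the opening and the grip force at its end, in the units of the state.
- ctrl.state(): the state, without advancing time (a new reading comes with each control period).
- ctrl.camera(name): name is "side" or "top" or "wrist"; returns (picture, depth): 400x640x3 uint8, red, green, blue; 400x640 float32, mm along the optical axis (not along the pixel's ray), 0 where there is no reading.
- ctrl.calibration(name): a dict with "camera_matrix" (3x3 intrinsics, pixels), "k1" (the pictures are not rectified: a ray, as slopes to the right and down, at radius r is drawn at 1 + k1 r^2 times it, then the intrinsics apply), "R" (3x3) and "t" (3): a world point X has camera coordinates R X + t. Camera axes: x right, y down, z forward; pixel columns grow to the right and rows downward; lengths in mm; the calibration is good to about 2 mm. A picture is of the moment at which its call begins: read the wrist's pose just before it. calibration takes no time and is no camera call; for the wrist camera it gives the pose at the moment of the call.
- ctrl.sign_off(): hands the job in; it is judged then, once.
Trained networks look in the newest picture that a camera, given by its name, has taken for a name from the list of things; names that differ only in an ending like _2 or _b are one class to them, and where a whole thing is asked for, a point or a joint stands for the part that bears it (a point fixed in the world has none). Each returns a list of dicts, best first, with "p" (0 to 1); they miss things now and then, are a little off and sometimes report something else, mostly with a low value. They report only what shows in the picture. A call takes as long as a camera call. They do not tell look-alikes from the thing itself.
- ctrl.recognise(query, camera): "at" ([x, y, z] in mm, in world coordinates, good to about 4 mm: the middle of the surface that is visible of it).
- ctrl.pinpoint(query, camera): "at" ([x, y, z] in mm, in world coordinates, good to about 4 mm: a listed point, or the origin of a listed thing).
The state is a dict: "time": time; "joint_pos": joint angles; "qd": joint speeds; "effort": joint torques, N m; "ee_pos": TCP position; "tool_rot": TCP orientation; "ft_force": force on the tool from outside, world axes, zero at the start; "ft_torque": the same for the moment, N m; "grip_width": opening from 0.0 (shut) to 1.0 (fully open); "grasp_force": force on a finger pad.
Only numpy, scipy, OpenCV 4.12 (cv2) and the standard library are available. Lean on these libraries where they do the work, as an engineer would, in place of code of your own. Each camera call takes 0.05 s, during which the arm holds its last target. There are 200 camera calls.

## Working session

There is one attempt and no reset: what is moved stays moved. The work goes in short steps, Python scripts to look and compute and a shell command to move; the robot and the scene stay as the last step left them, time stands still between calls to the robot, and variables do not carry over. Pictures are saved under pics/ and viewed, at most 10 in all, crops included, and the job is handed in when it is done.

```bash
ls; mkdir -p pics
python3 - <<'E'
from workcell import ctrl
import cv2,numpy as np
s=ctrl.state();print(s['time'],s['ee_pos'],s['tool_rot'],s['ft_force'])
for c in ['top','side']:
    im,d=ctrl.camera(c);cv2.imwrite(f'pics/{c}0.png',im[:,:,::-1]);np.save(f'{c}0.npy',d)
    for q in ['case','near_press','far_press','left_press','right_press']:
        print(c,q,[(np.round(r['at']).tolist(),round(r['p'],2)) for r in ctrl.pinpoint(q,c)])
E
```

```text
pics
0.0 [143.49073418 607.90262916 197.36606212] [-3.63225093e-01 -3.12049093e+00  1.93243160e-03] [-0.74295822  0.11617953 -0.07594994]
top case [([293.0, 180.0, 3.0], 0.75), ([588.0, -48.0, -1.0], 0.68), ([436.0, -311.0, 3.0], 0.68), ([704.0, -376.0, 0.0], 0.58), ([640.0, -15.0, 77.0], 0.23)]
top near_press [([530.0, -88.0, 75.0], 0.74), ([266.0, 247.0, 66.0], 0.69), ([482.0, -336.0, 49.0], 0.57), ([663.0, -406.0, 48.0], 0.49), ([590.0, -49.0, -2.0], 0.36)]
top far_press [([323.0, 122.0, 67.0], 0.87), ([750.0, -347.0, 48.0], 0.78), ([640.0, -17.0, 76.0], 0.71), ([390.0, -275.0, 51.0], 0.57)]
top left_press [([534.0, 28.0, 73.0], 0.76), ([668.0, -321.0, 45.0], 0.66), ([399.0, -366.0, 52.0], 0.45)]
top right_press [([631.0, -128.0, 71.0], 0.76), ([208.0, 147.0, 66.0], 0.65), ([478.0, -247.0, 48.0], 0.6), ([746.0, -430.0, 47.0], 0.6)]
side case [([582.0, -52.0, 0.0], 0.98), ([294.0, 186.0, -1.0], 0.84), ([436.0, -304.0, -2.0], 0.68), ([709.0, -376.0, -0.0], 0.67), ([637.0, -11.0, 79.0], 0.32)]
side near_press [([266.0, 248.0, 64.0], 0.8), ([526.0, -86.0, 75.0], 0.72), ([666.0, -402.0, 48.0], 0.63), ([481.0, -332.0, 51.0], 0.6)]
side far_press [([391.0, -280.0, 50.0], 0.81), ([636.0, -11.0, 78.0], 0.76), ([318.0, 123.0, 61.0], 0.71), ([751.0, -349.0, 49.0], 0.53)]
side left_press [([531.0, 33.0, 70.0], 0.69), ([394.0, -368.0, 53.0], 0.65), ([671.0, -320.0, 47.0], 0.65), ([378.0, 220.0, 64.0], 0.62)]
side right_press [([209.0, 148.0, 66.0], 0.61), ([633.0, -121.0, 71.0], 0.57), ([473.0, -250.0, 54.0], 0.52), ([744.0, -434.0, 50.0], 0.5)]
```

View pics/top0.png

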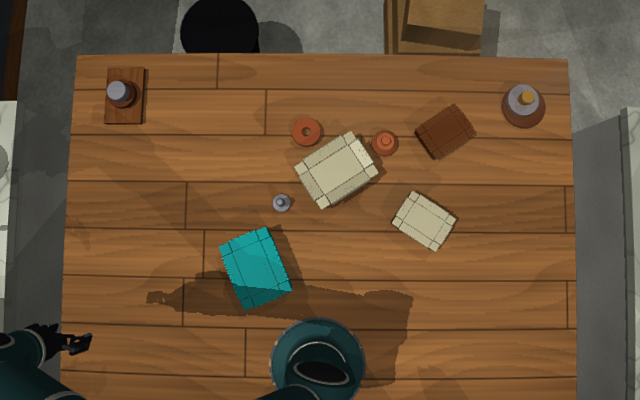

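View pics/side0.png

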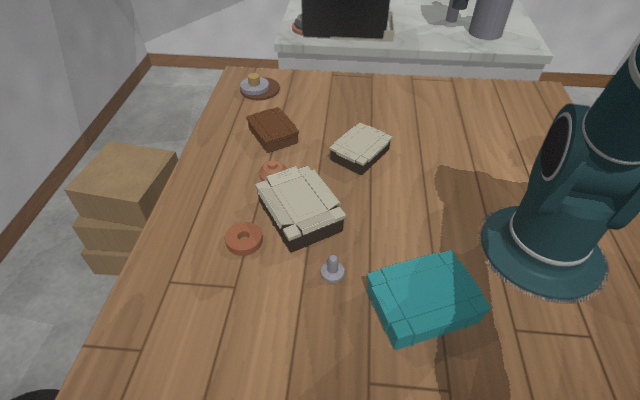

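The larger cream case is at top px (337,170) and side px (300,205). The look-alikes are a smaller cream one at top (425,220), a turquoise one at (255,268) and a brown one at (445,131). The large cream one fits because it is neither brown nor turquoise and is the larger of its colour. I'll confirm it in a crop and fit it with depth.

```bash
cat > h.py <<'E'
import numpy as np,cv2
from workcell import ctrl
def cloud(c,d):
    k=ctrl.calibration(c);K=np.array(k['camera_matrix'],float)
    v,u=np.mgrid[:400,:640]
    p=cv2.undistortPoints(np.stack([u,v],-1).reshape(-1,1,2).astype(float),K,np.array([k['k1'],0,0,0,0.]))[:,0]
    X=np.c_[p,np.ones(len(p))]*d.reshape(-1,1)
    return ((X-np.array(k['t']).ravel())@np.array(k['R'])).reshape(400,640,3)
E
python3 - <<'E'
from h import *
for c in ['top','side']:
    im=cv2.imread(f'pics/{c}0.png');d=np.load(f'{c}0.npy');W=cloud(c,d)
    m=(W[...,2]>58)&(W[...,2]<90)&(np.hypot(W[...,0]-585,W[...,1]+50)<140)&(d>0)&(im.min(2)>90)
    n,l,st,_=cv2.connectedComponentsWithStats(m.astype(np.uint8));m=l==1+st[1:,4].argmax()
    P=W[m];print(c,m.sum(),cv2.minAreaRect(P[:,:2].astype(np.float32)),np.percentile(P[:,2],[2,20,50,80,98]).round(1))
    (cx,cy),_,_=cv2.minAreaRect(P[:,:2].astype(np.float32))
    r=np.hypot(P[:,0]-cx,P[:,1]-cy)<40;print('panel z',P[r,2].mean())
im=cv2.imread('pics/top0.png')[90:260,240:480];cv2.imwrite('pics/crop.png',cv2.resize(im,None,fx=3.2,fy=3.2,interpolation=3))
for q in ['cup_wheel','flat_wheel','spindle']: print(q,ctrl.pinpoint(q,'top')[:2])
E
```

```text
top 3529 ((582.389404296875, -49.4443359375), (154.03501892089844, 205.8778076171875), 33.51654052734375) [61.4 65.2 68.2 73.4 80.2]
panel z 66.59174721229962
side 4007 ((581.0320434570312, -45.47276306152344), (160.12664794921875, 210.2158203125), 33.444950103759766) [62.7 65.4 67.4 73.1 78.6]
panel z 66.22215584425659
cup_wheel [{'at': [673.1, -195.5, -0.7], 'p': 0.85}]
flat_wheel [{'at': [706.0, 39.6, -2.3], 'p': 0.91}]
spindle [{'at': [677.5, -197.1, -1.2], 'p': 0.74}, {'at': [486.2, 113.5, -4.7], 'p': 0.61}]
```

View pics/crop.png

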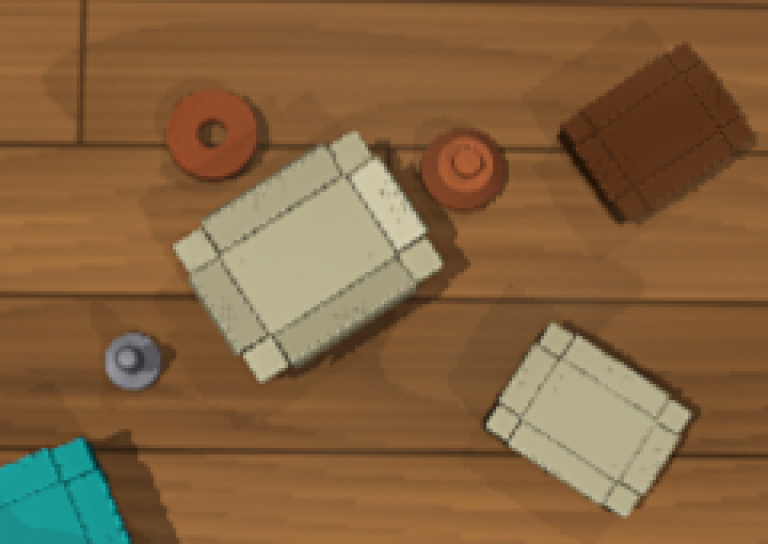

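The crop confirms it: the large cream case has black sides, its flaps are sprung up, and the flat wheel, cup wheel and spindle stand around it. Centre is (582,-48), yaw 33.5°, panel at z 66. These agree with the given sizes. Moving above the near section.

```bash
python3 -m pendant '[{"gripper":0,"dx":-2.95,"dy":-3.26},{"dx":-2.95,"dy":-3.26},{"dx":-2.95,"dy":-3.26},{"dx":-2.95,"dy":-3.26},{"dx":-2.95,"dy":-3.26},{"dx":-2.95,"dy":-3.26},{"dx":-2.95,"dy":-3.26},{"dx":-2.95,"dy":-3.26},{"dx":-2.95,"dy":-3.26},{"dx":-2.95,"dy":-3.26},{"dx":-2.95,"dy":-3.26},{"dx":-2.95,"dy":-3.26},{"dx":-2.95,"dy":-3.26},{"dx":-2.95,"dy":-3.26},{"dx":-2.95,"dy":-3.26},{"dx":-2.95,"dy":-3.26},{"dx":-2.95,"dy":-3.26},{"dx":-2.95,"dy":-3.26},{},{}]'
cat >> h.py <<'E'
from scipy.spatial.transform import Rotation as Ro
C=np.array([582,-48.]);A=np.radians(33.5);ex=np.array([np.cos(A),np.sin(A)]);ey=np.array([-ex[1],ex[0]])
T={'near':C-68*ex,'far':C+68*ex,'left':C+93*ey,'right':C-93*ey}
def rep(n,z=68):
    s=ctrl.state();R=Ro.from_rotvec(s['tool_rot']).as_matrix();p=np.array(s['ee_pos'])
    print('t',round(s['time'],2),'p',p.round(1),'F',np.round(s['ft_force'],1),'q',np.round(s['joint_pos'],2),'w',round(s['grip_width'],2))
    print('xaxis deg',np.degrees(np.arctan2(R[1,0],R[0,0])).round(1),'to',n,'cm',(R.T@(np.r_[T[n],z]-p)/10).round(2))
E
python3 -c "from h import *;rep('near')"
```

```text
t 0.75 p [143.6 608.3 198. ] F [ 0.   0.2 -0.3] q [-1.38  0.42 -0.01  1.61  0.    1.11 -0.05] w 1.0
xaxis deg 166.7 to near cm [-53.09 -58.76  13.  ]$[0]: bad value
```

```bash
python3 -m pendant '[{"gripper":0.0,"dx":-2.95,"dy":-3.26,"dz":0.0,"roll":0.0}]'; python3 -m pendant --help | head -20; python3 -c "from h import *;rep('near')"
```

```text
time: 0.85
ee_pos: [161.7, 572.1, 197.4]
tool_rot: [-0.355, -3.12, -0.001]
ft_force: [0.7, -1.0, -0.2]
grip_width: 0.859
grasp_force: 0.0
t 0.85 p [161.7 572.1 197.4] F [ 0.7 -1.  -0.2] q [-1.34  0.36 -0.01  1.69  0.    1.08 -0.  ] w 0.86
xaxis deg 167.0 to near cm [-50.22 -55.93  12.84]invalid input: not JSON, or not a number
```

```bash
python3 -m pendant '[{"gripper":0.0,"dx":-2.95,"dy":-3.26,"dz":0.0,"roll":0.0},{"gripper":0.0,"dx":-2.95,"dy":-3.26,"dz":0.0,"roll":0.0},{"gripper":0.0,"dx":-2.95,"dy":-3.26,"dz":0.0,"roll":0.0},{"gripper":0.0,"dx":-2.95,"dy":-3.26,"dz":0.0,"roll":0.0},{"gripper":0.0,"dx":-2.95,"dy":-3.26,"dz":0.0,"roll":0.0},{"gripper":0.0,"dx":-2.95,"dy":-3.26,"dz":0.0,"roll":0.0},{"gripper":0.0,"dx":-2.95,"dy":-3.26,"dz":0.0,"roll":0.0},{"gripper":0.0,"dx":-2.95,"dy":-3.26,"dz":0.0,"roll":0.0},{"gripper":0.0,"dx":-2.95,"dy":-3.26,"dz":0.0,"roll":0.0},{"gripper":0.0,"dx":-2.95,"dy":-3.26,"dz":0.0,"roll":0.0},{"gripper":0.0,"dx":-2.95,"dy":-3.26,"dz":0.0,"roll":0.0},{"gripper":0.0,"dx":-2.95,"dy":-3.26,"dz":0.0,"roll":0.0},{"gripper":0.0,"dx":-2.95,"dy":-3.26,"dz":0.0,"roll":0.0},{"gripper":0.0,"dx":-2.95,"dy":-3.26,"dz":0.0,"roll":0.0},{"gripper":0.0,"dx":-2.95,"dy":-3.26,"dz":0.0,"roll":0.0},{"gripper":0.0,"dx":-2.95,"dy":-3.26,"dz":0.0,"roll":0.0},{"gripper":0.0,"dx":-2.95,"dy":-3.26,"dz":0.0,"roll":0.0},{"gripper":0.0,"dx":0.0,"dy":0.0,"dz":0.0,"roll":0.0}]';  python3 -c "from h import *;rep('near')"
```

```text
time: 2.65
ee_pos: [526.9, -90.2, 198.1]
tool_rot: [0.372, 3.118, -0.004]
ft_force: [-1.9, 0.0, 0.4]
grip_width: -0.001
grasp_force: 0.0
t 2.65 p [526.9 -90.2 198.1] F [-1.9  0.   0.4] q [-0.37  0.29  0.58  1.86 -0.18  1.05  1.61] w -0.0
xaxis deg 166.4 to near cm [ 0.28  0.44 13.01]
```

```bash
python3 -m pendant '[{"gripper":0.0,"dx":0.28,"dy":0.44,"dz":1.8,"roll":0.0},{"gripper":0.0,"dx":0.0,"dy":0.0,"dz":1.8,"roll":8.59},{"gripper":0.0,"dx":0.0,"dy":0.0,"dz":1.8,"roll":8.59},{"gripper":0.0,"dx":0.0,"dy":0.0,"dz":1.8,"roll":8.59},{"gripper":0.0,"dx":0.0,"dy":0.0,"dz":1.8,"roll":8.59},{"gripper":0.0,"dx":0.0,"dy":0.0,"dz":0.8,"roll":8.59},{"gripper":0.0,"dx":0.0,"dy":0.0,"dz":0.0,"roll":0.0},{"gripper":0.0,"dx":0.0,"dy":0.0,"dz":0.0,"roll":0.0}]';  python3 -c "
from h import *;rep('near')
im,d=ctrl.camera('side');cv2.imwrite('pics/side1.png',cv2.resize(im[120:300,200:440,::-1],None,fx=3,fy=3))"
```

```text
time: 3.45
ee_pos: [524.0, -79.7, 100.4]
tool_rot: [1.473, 2.774, -0.0]
ft_force: [-0.8, 0.8, 0.5]
grip_width: 0.002
grasp_force: 0.0
t 3.45 p [524.  -79.7 100.4] F [-0.8  0.8  0.5] q [-0.45  0.44  0.68  1.96 -0.36  0.86  1.01] w 0.0
xaxis deg 124.1 to near cm [-0.55 -0.22  3.24]
```

View pics/side1.png

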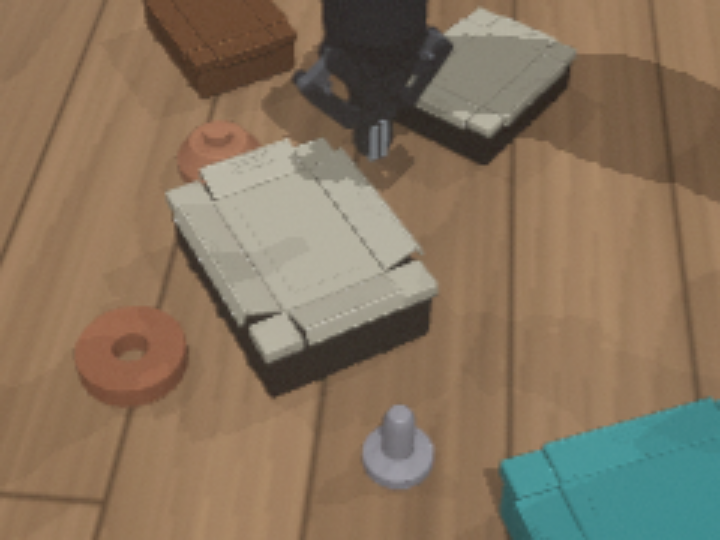

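The picture shows the shut fingertips at crop px (375,155), above the near section, which is up. Centring and starting down.

```bash
python3 -m pendant '[{"gripper":0.0,"dx":-0.55,"dy":-0.22,"dz":1.0,"roll":0.0},{"gripper":0.0,"dx":0.0,"dy":0.0,"dz":0.8,"roll":0.0},{"gripper":0.0,"dx":0.0,"dy":0.0,"dz":0.4,"roll":0.0},{"gripper":0.0,"dx":0.0,"dy":0.0,"dz":0.4,"roll":0.0},{"gripper":0.0,"dx":0.0,"dy":0.0,"dz":0.0,"roll":0.0}]';  python3 -c "
from h import *;rep('near')"; python3 -m pendant '[{"gripper":0.0,"dx":0.0,"dy":0.0,"dz":0.2,"roll":0.0},{"gripper":0.0,"dx":0.0,"dy":0.0,"dz":0.2,"roll":0.0},{"gripper":0.0,"dx":0.0,"dy":0.0,"dz":0.0,"roll":0.0}]'
```

```text
time: 4.0
ee_pos: [524.8, -85.7, 73.5]
tool_rot: [-1.48, -2.77, 0.001]
ft_force: [0.6, -1.1, 0.6]
grip_width: -0.001
grasp_force: 0.0
t 4.0 p [524.8 -85.7  73.5] F [ 0.6 -1.1  0.6] q [-0.41  0.49  0.65  1.97 -0.4   0.82  1.05] w -0.0
xaxis deg 123.8 to near cm [-0.01  0.05  0.55]
time: 4.3
ee_pos: [525.0, -85.6, 69.9]
tool_rot: [-1.48, -2.771, 0.0]
ft_force: [-0.9, -0.3, 0.3]
grip_width: 0.001
grasp_force: 0.0
```

```bash
python3 -c "
from h import *;rep('near')
im,d=ctrl.camera('side');cv2.imwrite('pics/side2.png',cv2.resize(im[140:260,230:390,::-1],None,fx=4,fy=4,interpolation=2))
W=cloud('side',d)
k=ctrl.calibration('side')
def px(X):
    c=np.array(k['R'])@X+np.array(k['t']).ravel();s=c[:2]/c[2];s=s*(1+k['k1']*(s@s));K=np.array(k['camera_matrix']);return K[:2,:2]@s+K[:2,2]
for n in T: print(n,(px(np.r_[T[n],70])-[230,140])*4)
print('tcp',(px(np.array(ctrl.state()['ee_pos']))-[230,140])*4)
print([(np.round(r['at']).tolist(),round(r['p'],2)) for r in ctrl.pinpoint('case','side')])
"
```

```text
t 4.3 p [525.  -85.6  69.9] F [-0.9 -0.3  0.3] q [-0.41  0.49  0.65  1.97 -0.4   0.81  1.05] w 0.0
xaxis deg 123.8 to near cm [-0.01  0.03  0.19]
near [371.15786742 190.66625031]
far [169.78380628 265.84604995]
left [344.28913763 329.23305682]
right [208.78564772 136.39273888]
tcp [371.53869689 190.51783213]
[([581.0, -50.0, -1.0], 0.89), ([708.0, -376.0, -2.0], 0.83), ([436.0, -308.0, 0.0], 0.78), ([292.0, 180.0, 1.0], 0.75)]
```

View pics/side2.png

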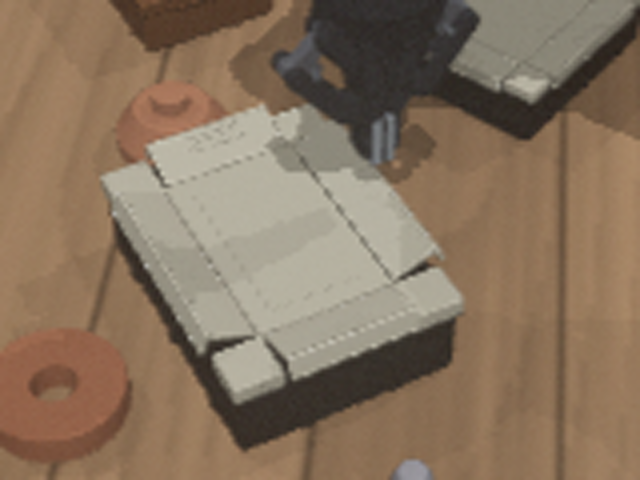

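The visible fingertip ends at px (378,160), while the reported TCP projects to (371,190). I need the depth values of finger and flap to settle this.

```bash
python3 -c "
from h import *
for c in ['side','wrist']:
    im,d=ctrl.camera(c);W=cloud(c,d)
    if c=='side':
        for v in range(172,192,2): print(v,[(W[v,u].round(0).astype(int).tolist(),im[v,u].tolist()) for u in (321,324,327)])
    else: cv2.imwrite('pics/w2.png',im[:,:,::-1])
print([(np.round(r['at']).tolist(),round(r['p'],2)) for r in ctrl.pinpoint('near_press','side')])
"
```

```text
172 [([529, -74, 132], [54, 49, 48]), ([522, -73, 134], [118, 122, 125]), ([515, -76, 131], [113, 116, 118])]
174 [([529, -71, 128], [57, 52, 51]), ([522, -72, 128], [117, 120, 122]), ([515, -78, 123], [114, 116, 119])]
176 [([465, 650, 785], [59, 55, 55]), ([522, -75, 119], [120, 123, 125]), ([515, -78, 117], [114, 117, 120])]
178 [([529, -74, 113], [54, 51, 49]), ([522, -72, 115], [118, 121, 123]), ([515, -79, 110], [113, 116, 119])]
180 [([532, -106, 76], [133, 130, 116]), ([522, -74, 107], [123, 125, 127]), ([522, -190, -1], [105, 87, 74])]
182 [([531, -97, 78], [138, 135, 122]), ([530, -181, -1], [117, 106, 90]), ([521, -178, 3], [109, 89, 68])]
184 [([530, -92, 76], [135, 132, 118]), ([523, -92, 76], [135, 131, 118]), ([521, -174, -1], [111, 90, 70])]
186 [([530, -85, 76], [177, 173, 158]), ([522, -85, 77], [181, 178, 161]), ([520, -166, 0], [160, 148, 128])]
188 [([529, -80, 74], [183, 178, 164]), ([522, -77, 77], [180, 175, 160]), ([514, -78, 77], [164, 160, 145])]
190 [([529, -75, 72], [182, 178, 164]), ([521, -70, 77], [181, 177, 162]), ([514, -72, 76], [173, 169, 153])]
[([268.0, 243.0, 65.0], 0.84), ([528.0, -84.0, 73.0], 0.7), ([666.0, -404.0, 46.0], 0.69), ([480.0, -333.0, 53.0], 0.54)]
```

View pics/w2.png

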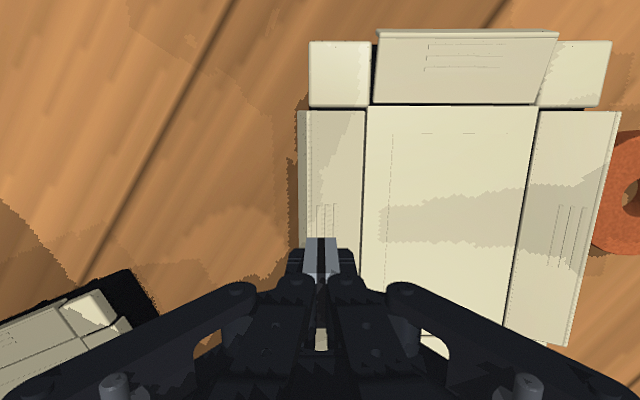

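Side view depth shows the real fingertip at about z 105, with the section below at z 77, although the TCP reads 70. That means a ~35 mm tool-length or kinematic discrepancy. I'll check it against the wrist depth.

```bash
python3 -c "
from h import *
im,d=ctrl.camera('wrist');W=cloud('wrist',d)
print('panel',np.median(W[150:220,400:500].reshape(-1,3),0).round(1),'flap mid left',W[200,325:350:8].round(0).tolist())
print('table',np.median(W[100:150,100:200].reshape(-1,3),0))
for v in (240,250,265,280): print(v,[W[v,u].round(0).tolist() for u in (310,322,332)])
print('panel corners',W[108,370].round(0),W[106,537].round(0))
print(ctrl.calibration('wrist')['t'],ctrl.state()['ee_pos'],ctrl.grasp_offset)
im,d=ctrl.camera('top');W=cloud('top',d)
m=(np.hypot(W[...,0]-525,W[...,1]+85)<40)&(W[...,2]>60)&(d>0);ys,xs=np.where(m);print('top max z near',np.percentile(W[m][:,2],[5,50,95]))
"
```

```text
panel [569.8 -24.8  67.4] flap mid left [[516.0, -68.0, 76.0], [520.0, -67.0, 73.0], [524.0, -64.0, 73.0], [528.0, -62.0, 71.0]]
table [ 392.93908918 -108.36188835    0.89352835]
240 [[515.0, -79.0, 112.0], [519.0, -76.0, 113.0], [523.0, -73.0, 113.0]]
250 [[515.0, -79.0, 123.0], [519.0, -76.0, 123.0], [523.0, -74.0, 123.0]]
265 [[516.0, -78.0, 136.0], [519.0, -76.0, 137.0], [522.0, -74.0, 136.0]]
280 [[515.0, -77.0, 149.0], [521.0, -79.0, 141.0], [521.0, -73.0, 149.0]]
panel corners [510. -16.  67.] [581.  32.  66.]
[-388.71890352 -351.43853821  160.11748229] [525.16163261 -85.69752118  70.1301667 ] 18.700000000000003
top max z near [452.61799178 484.03658838 514.32858041]
```

Kinematics and camera agree (panel 67, table 1), so the tips simply sit about 35 to 40 mm above the reported TCP. The xy is right. Continuing down in small force-watched steps.

```bash
f(){ grep -E "ee_pos|ft_force" | tr '\n' ' '; echo; }
python3 -m pendant '[{"gripper":0.0,"dx":0.0,"dy":0.0,"dz":0.8,"roll":0.0},{"gripper":0.0,"dx":0.0,"dy":0.0,"dz":0.7,"roll":0.0},{"gripper":0.0,"dx":0.0,"dy":0.0,"dz":0.4,"roll":0.0}]' | f
python3 -m pendant '[{"gripper":0.0,"dx":0.0,"dy":0.0,"dz":0.3,"roll":0.0},{"gripper":0.0,"dx":0.0,"dy":0.0,"dz":0.0,"roll":0.0}]'|f
python3 -m pendant '[{"gripper":0.0,"dx":0.0,"dy":0.0,"dz":0.3,"roll":0.0},{"gripper":0.0,"dx":0.0,"dy":0.0,"dz":0.0,"roll":0.0}]'|f
python3 -m pendant '[{"gripper":0.0,"dx":0.0,"dy":0.0,"dz":0.3,"roll":0.0},{"gripper":0.0,"dx":0.0,"dy":0.0,"dz":0.0,"roll":0.0}]'|f
```

```text
ee_pos: [524.7, -85.6, 50.0] ft_force: [0.2, -0.4, 0.1] 
ee_pos: [524.8, -85.8, 47.6] ft_force: [0.2, 0.1, 0.1] 
ee_pos: [525.0, -85.7, 44.8] ft_force: [0.4, -0.0, 0.4] 
ee_pos: [525.0, -85.6, 41.8] ft_force: [-0.3, 0.3, 1.2]
```

```bash
f(){ grep -E "time|ee_pos|ft_force" | tr '\n' ' '; echo; }
python3 -m pendant '[{"gripper":0.0,"dx":0.0,"dy":0.0,"dz":0.2,"roll":0.0},{"gripper":0.0,"dx":0.0,"dy":0.0,"dz":0.0,"roll":0.0}]'|f
python3 -m pendant '[{"gripper":0.0,"dx":0.0,"dy":0.0,"dz":0.2,"roll":0.0},{"gripper":0.0,"dx":0.0,"dy":0.0,"dz":0.0,"roll":0.0}]'|f
python3 -m pendant '[{"gripper":0.0,"dx":0.0,"dy":0.0,"dz":0.2,"roll":0.0},{"gripper":0.0,"dx":0.0,"dy":0.0,"dz":0.0,"roll":0.0}]'|f
```

```text
time: 5.75 ee_pos: [525.1, -85.8, 40.0] ft_force: [0.3, -0.4, 1.3] 
time: 5.95 ee_pos: [525.2, -85.9, 38.2] ft_force: [-2.3, -0.2, 7.0] 
time: 6.15 ee_pos: [525.0, -86.0, 36.1] ft_force: [-2.5, -1.5, 2.9]
```

```bash
f(){ grep -E "time|ee_pos|ft_force" | tr '\n' ' '; echo; }
python3 -m pendant '[{"gripper":0.0,"dx":0.0,"dy":0.0,"dz":0.2,"roll":0.0},{"gripper":0.0,"dx":0.0,"dy":0.0,"dz":0.0,"roll":0.0}]'|f
python3 -m pendant '[{"gripper":0.0,"dx":0.0,"dy":0.0,"dz":0.2,"roll":0.0},{"gripper":0.0,"dx":0.0,"dy":0.0,"dz":0.0,"roll":0.0}]'|f
python3 -c "
from h import *
im,d=ctrl.camera('side');cv2.imwrite('pics/side3.png',cv2.resize(im[140:260,230:390,::-1],None,fx=4,fy=4,interpolation=2))"
```

```text
time: 6.35 ee_pos: [525.0, -85.5, 33.8] ft_force: [-0.1, 0.3, -1.0] 
time: 6.55 ee_pos: [525.3, -85.6, 32.5] ft_force: [-4.4, 2.2, 15.2]
```

View pics/side3.png

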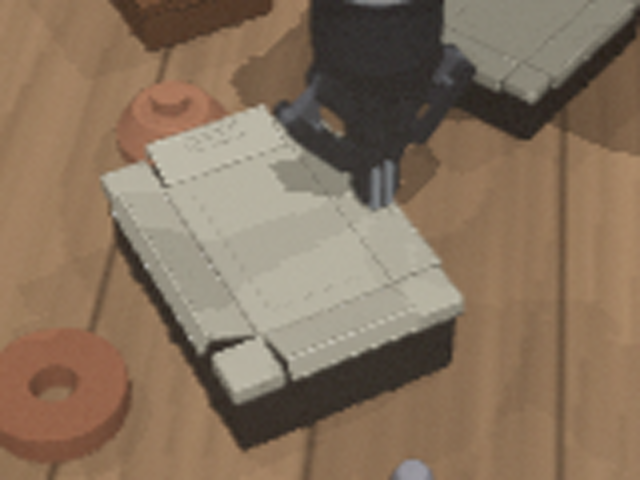

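Near is flush: the resistance dropped to zero and then rose to a solid 15 N stop at TCP z 32.5. Lifting and crossing to far.

```bash
python3 -m pendant '[{"gripper":0.0,"dx":0.0,"dy":0.0,"dz":-2.0,"roll":0.0},{"gripper":0.0,"dx":0.0,"dy":0.0,"dz":-2.5,"roll":0.0},{"gripper":0.0,"dx":0.0,"dy":3.4,"dz":0.0,"roll":0.0},{"gripper":0.0,"dx":0.0,"dy":3.4,"dz":0.0,"roll":0.0},{"gripper":0.0,"dx":0.0,"dy":3.4,"dz":0.0,"roll":0.0},{"gripper":0.0,"dx":0.0,"dy":3.4,"dz":0.0,"roll":0.0},{"gripper":0.0,"dx":0.0,"dy":0.0,"dz":0.0,"roll":0.0},{"gripper":0.0,"dx":0.0,"dy":0.0,"dz":0.0,"roll":0.0}]'>/dev/null;  python3 -c "
from h import *;rep('far',46)"
```

```text
t 7.4 p [638.1  -9.9  76.4] F [-0.  -1.4  0.5] q [-0.47  0.65  0.61  1.69 -0.44  0.94  0.91] w -0.0
xaxis deg 123.8 to far cm [-0.09  0.02  3.04]
```

```bash
f(){ grep -E "time|ee_pos|ft_force" | tr '\n' ' '; echo; }
python3 -m pendant '[{"gripper":0.0,"dx":-0.05,"dy":0.0,"dz":1.5,"roll":0.0},{"gripper":0.0,"dx":0.0,"dy":0.0,"dz":1.5,"roll":0.0},{"gripper":0.0,"dx":0.0,"dy":0.0,"dz":0.4,"roll":0.0},{"gripper":0.0,"dx":0.0,"dy":0.0,"dz":0.0,"roll":0.0}]'|f
python3 -m pendant '[{"gripper":0.0,"dx":0.0,"dy":0.0,"dz":0.2,"roll":0.0},{"gripper":0.0,"dx":0.0,"dy":0.0,"dz":0.2,"roll":0.0},{"gripper":0.0,"dx":0.0,"dy":0.0,"dz":0.0,"roll":0.0}]'|f
python3 -m pendant '[{"gripper":0.0,"dx":0.0,"dy":0.0,"dz":0.2,"roll":0.0},{"gripper":0.0,"dx":0.0,"dy":0.0,"dz":0.1,"roll":0.0},{"gripper":0.0,"dx":0.0,"dy":0.0,"dz":0.0,"roll":0.0}]'|f
```

```text
time: 7.8 ee_pos: [637.6, -10.9, 42.0] ft_force: [-0.2, -0.2, 0.7] 
time: 8.1 ee_pos: [638.9, -10.6, 39.6] ft_force: [-0.4, 0.3, 5.0] 
time: 8.4 ee_pos: [639.3, -10.3, 36.8] ft_force: [1.0, 1.0, 5.4]
```

```bash
f(){ grep -E "time|ee_pos|ft_force" | tr '\n' ' '; echo; }
python3 -m pendant '[{"gripper":0.0,"dx":0.0,"dy":0.0,"dz":0.2,"roll":0.0},{"gripper":0.0,"dx":0.0,"dy":0.0,"dz":0.0,"roll":0.0}]'|f
python3 -m pendant '[{"gripper":0.0,"dx":0.0,"dy":0.0,"dz":0.15,"roll":0.0},{"gripper":0.0,"dx":0.0,"dy":0.0,"dz":0.0,"roll":0.0}]'|f
python3 -m pendant '[{"gripper":0.0,"dx":0.0,"dy":0.0,"dz":0.1,"roll":0.0},{"gripper":0.0,"dx":0.0,"dy":0.0,"dz":0.0,"roll":0.0}]'|f
```

```text
time: 8.6 ee_pos: [638.5, -10.4, 34.1] ft_force: [0.4, -0.2, 0.4] 
time: 8.8 ee_pos: [638.4, -10.6, 32.7] ft_force: [-1.1, -0.4, 3.3] 
time: 9.0 ee_pos: [638.6, -10.6, 32.5] ft_force: [-6.7, 1.7, 18.6]
```

Far shows the same snap signature. Next is left.

```bash
f(){ grep -E "time|ee_pos|ft_force" | tr '\n' ' '; echo; }
python3 -m pendant '[{"gripper":0.0,"dx":0.0,"dy":0.0,"dz":-2.0,"roll":0.0},{"gripper":0.0,"dx":0.0,"dy":0.0,"dz":-2.5,"roll":0.0},{"gripper":0.0,"dx":3.1,"dy":-2.27,"dz":0.0,"roll":0.0},{"gripper":0.0,"dx":3.1,"dy":-2.27,"dz":0.0,"roll":0.0},{"gripper":0.0,"dx":3.1,"dy":-2.27,"dz":0.0,"roll":0.0},{"gripper":0.0,"dx":0.0,"dy":0.0,"dz":0.0,"roll":0.0},{"gripper":0.0,"dx":0.0,"dy":0.0,"dz":0.0,"roll":0.0}]'|f;  python3 -c "
from h import *;rep('left',42)"
```

```text
time: 9.7 ee_pos: [530.0, 29.4, 76.8] ft_force: [1.2, -0.5, -0.2] 
t 9.7 p [530.   29.4  76.8] F [ 1.2 -0.5 -0.2] q [-0.63  0.48  0.65  1.97 -0.39  0.82  0.83] w 0.0
xaxis deg 123.8 to left cm [-0.03  0.06  3.48]
```

```bash
f(){ grep -E "time|ee_pos|ft_force" | tr '\n' ' '; echo; }
python3 -m pendant '[{"gripper":0.0,"dx":0.0,"dy":0.05,"dz":1.5,"roll":0.0},{"gripper":0.0,"dx":0.0,"dy":0.0,"dz":1.5,"roll":0.0},{"gripper":0.0,"dx":0.0,"dy":0.0,"dz":0.45,"roll":0.0},{"gripper":0.0,"dx":0.0,"dy":0.0,"dz":0.0,"roll":0.0}]'|f
python3 -m pendant '[{"gripper":0.0,"dx":0.0,"dy":0.0,"dz":0.2,"roll":0.0},{"gripper":0.0,"dx":0.0,"dy":0.0,"dz":0.2,"roll":0.0},{"gripper":0.0,"dx":0.0,"dy":0.0,"dz":0.0,"roll":0.0}]'|f
python3 -m pendant '[{"gripper":0.0,"dx":0.0,"dy":0.0,"dz":0.2,"roll":0.0},{"gripper":0.0,"dx":0.0,"dy":0.0,"dz":0.1,"roll":0.0},{"gripper":0.0,"dx":0.0,"dy":0.0,"dz":0.0,"roll":0.0}]'|f
python3 -m pendant '[{"gripper":0.0,"dx":0.0,"dy":0.0,"dz":0.15,"roll":0.0},{"gripper":0.0,"dx":0.0,"dy":0.0,"dz":0.0,"roll":0.0}]'|f
```

```text
time: 10.1 ee_pos: [530.2, 28.7, 40.8] ft_force: [0.3, 0.1, 0.8] 
time: 10.4 ee_pos: [530.4, 29.1, 38.0] ft_force: [-2.2, -0.0, 5.6] 
time: 10.7 ee_pos: [530.6, 29.0, 34.9] ft_force: [0.3, 0.2, 0.4] 
time: 10.9 ee_pos: [530.5, 29.1, 33.3] ft_force: [-0.4, -0.5, -0.4]
```

```bash
f(){ grep -E "time|ee_pos|ft_force" | tr '\n' ' '; echo; }
python3 -m pendant '[{"gripper":0.0,"dx":0.0,"dy":0.0,"dz":0.15,"roll":0.0},{"gripper":0.0,"dx":0.0,"dy":0.0,"dz":0.0,"roll":0.0}]'|f
python3 -m pendant '[{"gripper":0.0,"dx":0.0,"dy":0.0,"dz":0.05,"roll":0.0},{"gripper":0.0,"dx":0.0,"dy":0.0,"dz":0.0,"roll":0.0}]'|f
```

```text
time: 11.1 ee_pos: [530.7, 29.2, 32.4] ft_force: [-3.5, 0.8, 11.8] 
time: 11.3 ee_pos: [530.8, 29.2, 32.3] ft_force: [-7.3, 0.3, 20.9]
```

Left is seated. Next is right, 186 mm along case -y.

```bash
f(){ grep -E "time|ee_pos|ft_force" | tr '\n' ' '; echo; }
python3 -m pendant '[{"gripper":0.0,"dx":0.0,"dy":0.0,"dz":-2.0,"roll":0.0},{"gripper":0.0,"dx":0.0,"dy":0.0,"dz":-2.5,"roll":0.0},{"gripper":0.0,"dx":-3.72,"dy":0.0,"dz":0.0,"roll":0.0},{"gripper":0.0,"dx":-3.72,"dy":0.0,"dz":0.0,"roll":0.0},{"gripper":0.0,"dx":-3.72,"dy":0.0,"dz":0.0,"roll":0.0},{"gripper":0.0,"dx":-3.72,"dy":0.0,"dz":0.0,"roll":0.0},{"gripper":0.0,"dx":-3.72,"dy":0.0,"dz":0.0,"roll":0.0},{"gripper":0.0,"dx":0.0,"dy":0.0,"dz":0.0,"roll":0.0},{"gripper":0.0,"dx":0.0,"dy":0.0,"dz":0.0,"roll":0.0}]'|f;  python3 -c "
from h import *;rep('right',42)"
```

```text
time: 12.2 ee_pos: [633.7, -126.2, 76.1] ft_force: [-0.4, 0.3, 0.3] 
t 12.2 p [ 633.7 -126.2   76.1] F [-0.4  0.3  0.3] q [-0.28  0.67  0.62  1.67 -0.45  0.95  1.09] w 0.0
xaxis deg 123.7 to right cm [0.08 0.01 3.41]
```

```bash
f(){ grep -E "time|ee_pos|ft_force" | tr '\n' ' '; echo; }
python3 -m pendant '[{"gripper":0.0,"dx":0.05,"dy":0.0,"dz":1.5,"roll":0.0},{"gripper":0.0,"dx":0.0,"dy":0.0,"dz":1.5,"roll":0.0},{"gripper":0.0,"dx":0.0,"dy":0.0,"dz":0.4,"roll":0.0},{"gripper":0.0,"dx":0.0,"dy":0.0,"dz":0.0,"roll":0.0}]'|f
python3 -m pendant '[{"gripper":0.0,"dx":0.0,"dy":0.0,"dz":0.2,"roll":0.0},{"gripper":0.0,"dx":0.0,"dy":0.0,"dz":0.2,"roll":0.0},{"gripper":0.0,"dx":0.0,"dy":0.0,"dz":0.0,"roll":0.0}]'|f
python3 -m pendant '[{"gripper":0.0,"dx":0.0,"dy":0.0,"dz":0.2,"roll":0.0},{"gripper":0.0,"dx":0.0,"dy":0.0,"dz":0.1,"roll":0.0},{"gripper":0.0,"dx":0.0,"dy":0.0,"dz":0.0,"roll":0.0}]'|f
python3 -m pendant '[{"gripper":0.0,"dx":0.0,"dy":0.0,"dz":0.15,"roll":0.0},{"gripper":0.0,"dx":0.0,"dy":0.0,"dz":0.1,"roll":0.0},{"gripper":0.0,"dx":0.0,"dy":0.0,"dz":0.0,"roll":0.0}]'|f
```

```text
time: 12.6 ee_pos: [632.9, -124.3, 41.3] ft_force: [0.6, 0.6, 0.5] 
time: 12.9 ee_pos: [634.1, -125.2, 39.2] ft_force: [-0.7, 0.6, 7.3] 
time: 13.2 ee_pos: [634.3, -125.6, 36.3] ft_force: [1.0, -3.2, 4.3] 
time: 13.5 ee_pos: [633.5, -124.7, 32.8] ft_force: [0.1, 0.2, 0.0]
```

```bash
f(){ grep -E "time|ee_pos|ft_force" | tr '\n' ' '; echo; }
python3 -m pendant '[{"gripper":0.0,"dx":0.0,"dy":0.0,"dz":0.15,"roll":0.0},{"gripper":0.0,"dx":0.0,"dy":0.0,"dz":0.0,"roll":0.0}]'|f
```

```text
time: 13.7 ee_pos: [633.6, -124.7, 32.4] ft_force: [-6.7, 2.3, 18.0]
```

Seated. Raising well clear and checking all four sections.

```bash
python3 -m pendant '[{"gripper":0.0,"dx":0.0,"dy":0.0,"dz":-2.0,"roll":0.0},{"gripper":0.0,"dx":0.0,"dy":0.0,"dz":-3.0,"roll":0.0},{"gripper":0.0,"dx":0.0,"dy":0.0,"dz":-4.0,"roll":0.0},{"gripper":0.0,"dx":0.0,"dy":0.0,"dz":-4.0,"roll":0.0},{"gripper":0.0,"dx":0.0,"dy":0.0,"dz":-4.0,"roll":0.0},{"gripper":0.0,"dx":0.0,"dy":0.0,"dz":-4.0,"roll":0.0},{"gripper":0.0,"dx":-4.0,"dy":0.0,"dz":-2.0,"roll":0.0},{"gripper":0.0,"dx":-4.0,"dy":0.0,"dz":0.0,"roll":0.0},{"gripper":0.0,"dx":-4.0,"dy":0.0,"dz":0.0,"roll":0.0},{"gripper":0.0,"dx":0.0,"dy":0.0,"dz":0.0,"roll":0.0}]'; python3 -c "
from h import *
im,d=ctrl.camera('side');W=cloud('side',d)
P=W.reshape(-1,3)
for n in T:
    for k,c in (('press',T[n]),('edge',C+(T[n]-C)*(1+6/np.linalg.norm(T[n]-C)))):
        m=(np.hypot(P[:,0]-c[0],P[:,1]-c[1])<6)&(P[:,2]>50)&(P[:,2]<95);print(n,k,m.sum(),np.median(P[m,2]).round(1))
print([(np.round(r['at']).tolist(),round(r['p'],2)) for r in ctrl.pinpoint('case','side')])
cv2.imwrite('pics/side4.png',cv2.resize(im[120:280,210:400,::-1],None,fx=3.5,fy=3.5,interpolation=2))"
```

```text
time: 14.7
ee_pos: [700.4, -229.6, 260.1]
tool_rot: [-1.486, -2.767, 0.004]
ft_force: [-0.3, -0.0, -0.9]
grip_width: -0.003
grasp_force: 0.0
near press 14 66.4
near edge 12 66.1
far press 12 65.4
far edge 16 65.4
left press 16 66.0
left edge 27 64.9
right press 12 66.7
right edge 9 66.6
[([442.0, -308.0, 3.0], 0.89), ([292.0, 182.0, -2.0], 0.63), ([708.0, -378.0, 0.0], 0.55), ([532.0, 32.0, 62.0], 0.25)]
```

View pics/side4.png

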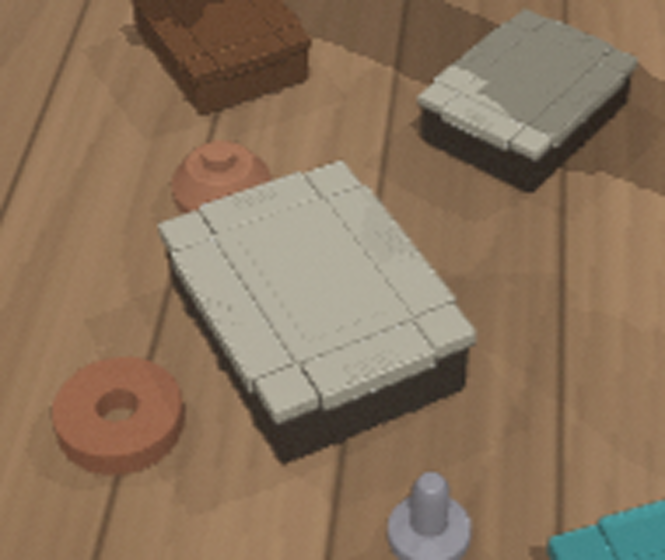

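All four sections lie flush at z 65 to 67. The case at crop px (315,310) and the bystanders are undisturbed.

```bash
python3 -c "
from workcell import ctrl
print(ctrl.sign_off())"
```

```text
the job is handed in; nothing more can be done
None
```

I pressed near, far, left and right shut in that order; all four measured flush at about z 66 mm, the case and bystanders looked unmoved in the final picture, and I handed the job in at about 15 s with the arm clear.

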